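Lift the bearing-ball tray off its hooks and hold it at the CV joint

ROBOT

A 6-joint arm with a two-finger parallel gripper is mounted at the origin on the work surface. World frame = base frame: x ahead of the robot, y to its left, z up, the work surface at z = 0. Lengths are in m, angles in rad, forces in N, time in s.
With the tool pointing down it reaches from about 0.3 to 0.875 m from the base axis. Payload 6.4 kg.
Tool frame: the origin (TCP) lies at the very end of the fingers, on their centre line; the grasp point (between the pads) lies 19 mm behind it (ctrl.grip_point_offset is the z of the grasp point in the tool frame, in m); z points along the fingers, y is the direction in which the jaws open and shut (so a half turn about z gives the same grasp; the last joint's range is limited). The gripper opens to 85 mm and grips with 20 to 120 N. Pads are 22 mm wide; open, the fingers measure 114 mm over their backs; the gripper's body (76 mm by 85 mm) begins 54 mm behind the grasp point. The pads swing forward as they close: fully open they stand 13 mm farther back than shut.
Start: joints at [-1.494, 0.181, 1.607, -0, 1.354, -0.206], TCP at [0.16, -0.552, 0.231] pointing down, gripper open.
Joint ranges: [-2.99, 2.99], [-0.89, 2.07], [0.3, 2.58], [-1.14, 4.28], [0, 2.63], [-3.12, 3.12]. Speed limits (rad/s): [2.57, 2.57, 3.01, 3.14, 3.14, 3.14].

INTERFACE

Orientations are given as a unit quaternion [w, x, y, z].
In Python, from bench import status, cams, ctrl gives the robot as it stands.
- The arm moves only by the shell command python3 -m handwheel 'ROWS'. ROWS is JSON, a list of rows, each an object with "grip": the finger opening in cm, from 0 to 8.54; "linear": the shift along the tool's x, y, z in cm, a list of three; "rotation": the turn, a rotation vector about the tool's x, y, z in degrees, a list of three. A call has 1 to 12 rows; each row is the pose to reach, as a shift and turn from the pose commanded when the call began, along the tool's axes at that moment; what a row does not reach only later rows make up. A row lasts 1/12 s, in which the tool goes at most 41.7 mm and 7.16 degrees, less where a joint would pass 70% of its speed; a pose out of reach is approached as far as the arm can. A call with a gripper value outside its range is refused whole. The fingers move at their own pace and stop on an object; the grip force is fixed at half the most. Time passes only in rows, so rows that repeat a pose let the fingers close. It gives the time, the measured TCP pose, the force and the opening at its end, in the units of the state.
- status.get_obs(): the state, without advancing time (a new reading comes with each control period).
- cams.camera(name): name is "scene" or "top" or "wrist"; returns the picture (400x640x3 uint8, red, green, blue); there is no depth.
- cams.camera_info(name): a dict with "fovy" (degrees; the focal length in pixels is half the picture's height over the tangent of half this angle, whatever the lens; pixels are square), "cx", "cy" (the principal point, pixels), "world_from_camera" (4x4, takes a point from camera to world coordinates); the wrist camera has in their place "mount" (4x4, takes a point from camera to tool coordinates, whose origin is the TCP and whose axes are the flange's). Camera axes: x right, y down, z forward; pixel columns grow to the right and rows downward; lengths in m; the calibration is good to about 2 mm. A picture is of the moment at which its call begins: read the wrist's pose just before it. camera_info takes no time and is no camera call.
- ctrl.hand_in(): hands the job in, once; it reports no verdict.
The state is a dict: "time_s": time; "q": joint angles; "dq": joint speeds; "joint_efforts": joint torques, N m; "eef_pos": TCP position; "eef_rot": TCP orientation; "wrist_force": force on the tool from outside, world axes, zero at the start; "torque": the same for the moment, N m; "opening": opening from 0.0 (shut) to 1.0 (fully open).
Only numpy, scipy, OpenCV 4.12 (cv2) and the standard library are available. Lean on these libraries where they do the work, as an engineer would, in place of code of your own. Each camera call takes 0.05 s, during which the arm holds its last target.

TASK

The small tote tray with the last loose bearing ball hangs by its handle bar on the two hooks of the timber rack. Lift it up and off the hooks, carry it level so that the ball stays in its pocket, and finish while holding it in the gripper, level and still, close beside the open CV joint that stands in the vice: its underside higher than the joint's mouth but by no more than 60 mm, and its side no more than 80 mm from the joint without covering the mouth, so that the mechanic can reach both. Do not knock the vice or joint with the tray, and leave the grease jar, hammer and clamp ring where they are.

Things in the scene. Friction and masses are not known exactly. Their poses are not given: they have to be found in the camera images.
- tray: Loose tote tray: open steel pan 100 mm (its x) by 160 mm (its y), walls 25 mm high, with a drilled wooden insert (top 13 mm up) that has six round pockets 20 mm wide, 3 mm deep, at x = -26 and +26, y = -45, 0 and +45 mm. Two straps at its y ends carry an overhead handle bar. Mass 0.27 to 0.53 kg, centre of mass under the bar's middle. Origin: centre of the underside; z up.
- tray_handle (a point): Centre of the tray's wooden handle bar, 95 mm above the tray's underside; axes as the tray's. The bar runs along y, 154 mm long, section 14 mm (x) by 20 mm (z), and lies on the hooks at y = -50 and +50 mm; between them it is free all round. End straps 30 mm wide at y = -78 and +78 mm.
- ball_center (a point): Centre of the steel bearing ball, 19 mm in diameter, 28 g, that lies loose in one pocket of the tray. It rolls over the pocket's rim if the tray is tipped by about 45 degrees, or less if it is jerked.
- pocket (a point): Point fixed in the tray: where the ball's centre is when it lies in the middle of its pocket (x = -26, y = +45, z = 19.5 mm in the tray's frame; it can roll about 3 mm to each side).
- rack: Fixed pine rack: an upright board 354 mm long (its y), 19 mm thick, top 190 mm above the bench, on two posts with feet 38 mm high reaching 100 mm to -x at y = -145 and +145 mm. Two steel hooks stick out of the board's front along the rack's -x. Nothing stands above the tray's bar. Origin: on the bench under the middle of the board's front face; z up.
- hook_tips (a point): Midpoint between the tops of the two hooks' upturned tips, 105 mm out from the board (rack axes); the hooks are 7 mm thick, at y = -50 and +50 mm from here. The horizontal parts' upper sides, on which the tray's bar lies 72 to 88 mm out from the board, are 15 mm lower: once raised over 15 mm the bar can leave along -x.
- vice: Fixed 80 mm bench vice, x = -105 to +128 mm long (tommy bar, 146 mm across, at the +x end), 190 mm wide over its base lugs, jaws' top 96 mm above the bench. In its jaws stands a constant-velocity joint, mouth up: a round steel bell 90 mm in outer diameter about the vice's z, rim 162 mm above the bench, the highest point. Origin: on the bench under the joint's axis; z up.
- joint_mouth (a point): Centre of the joint's open mouth, in the plane of the rim of the bell (outer diameter 90 mm), 162 mm above the bench; axes as the vice's.
- jar: Bystander: closed grease jar, 68 mm in diameter, 75 mm high, standing beside the vice. Origin: centre of its underside.
- mallet: Bystander: hammer 260 mm long lying on the bench beside the vice, head at its +x end, 26 mm high. Origin: middle of its length, on the bench.
- clamp: Bystander: steel boot clamp ring 92 mm in outer diameter, 10 mm high, lying on the bench. Origin: centre of its underside.

How it is judged:
On the way:
1. the tray is held by the fingers, lifted over the tips of the hooks and off the rack (height (world z) of tray_handle above 0.212 m and contact force between the fingers and tray above 1 N and contact force between tray and rack below 0.1 N), for 0.1 s.
At the end, for the whole second after the job is handed in: The fingers hold the tray, which touches neither rack nor vice, is at rest and level within 7 degrees, its underside 0 to 65 mm above the plane of the joint's mouth, its sides no more than about 85 mm from the joint's rim and not over the mouth, with the ball in its pocket (centre within 7 mm) (contact force between the fingers and tray above 1 N and contact force between tray and rack below 0.1 N and contact force between tray and vice below 0.1 N and angle between tray's own z axis and vertical below 0.12 rad and linear speed of tray below 0.03 m/s and distance between ball_center and pocket below 0.007 m and z of tray in the frame of joint_mouth between 0 and 0.065 m and x of joint_mouth in the frame of tray between -0.18 and 0.18 m and y of joint_mouth in the frame of tray between -0.21 and 0.21 m and (x of joint_mouth in the frame of tray below -0.085 m or x of joint_mouth in the frame of tray above 0.085 m or y of joint_mouth in the frame of tray below -0.115 m or y of joint_mouth in the frame of tray above 0.115 m)); the arm keeps its last pose, push and grip.
It fails at once if the ball leaves its pocket (distance between ball_center and pocket above 0.011 m).
It fails at once if the tray is tipped by more than 20 degrees (angle between tray's own z axis and vertical above 0.35 rad).
It fails at once if the tray knocks the vice or the joint (over 4 N) (contact force between tray and vice above 4 N).
It fails at once if the grease jar, the hammer or the clamp ring is moved (over 25 mm) (distance of any of jar, mallet, clamp from where it was at the start of the episode above 0.025 m).
It also fails if it takes over 38 s, if anything falls off the work surface, if the arm or the gripper's body presses on something with over 40 N, if the wrist force passes 120 N, or if a joint passes its speed limit or range.

## Working session

There is one attempt and no reset: what is moved stays moved. The work goes in short steps, Python scripts to look and compute and a shell command to move; the robot and the scene stay as the last step left them, time stands still between calls to the robot, and variables do not carry over. Pictures are saved under pics/ and viewed, and the job is handed in when it is done.

```bash
mkdir -p pics; ls; python3 - <<'E'
from bench import status,cams,ctrl
import cv2,numpy as np
o=status.get_obs();print(o, ctrl.grip_point_offset)
for n in ["scene","top","wrist"]:
    im=cams.camera(n);cv2.imwrite(f"pics/{n}0.png",im[:,:,::-1]);print(n,cams.camera_info(n))
E
```

```text
pics
{'time_s': 0.0, 'q': array([-1.49429202e+00,  1.81527207e-01,  1.60797491e+00,  1.96466691e-05,
        1.35380190e+00, -2.06315145e-01]), 'dq': array([-0.00091192, -0.00088008, -0.00011354, -0.00071059,  0.00058684,
       -0.00096941]), 'joint_efforts': array([ 1.11530717e-03, -4.44869971e+01, -3.51333153e+01, -1.82551657e-04,
        9.06448171e-03, -7.70507796e-06]), 'eef_pos': array([ 0.16043465, -0.55160832,  0.23040792]), 'eef_rot': array([-8.53258473e-04,  9.90018231e-01,  1.40936756e-01,  6.50703892e-05]), 'wrist_force': array([-0.1600841 ,  0.08021041,  0.86349782]), 'torque': array([ 0.03435585, -0.04814273,  0.02667067]), 'opening': 0.997695703422003} -0.0187
scene {'fovy': 42.58389375378152, 'cx': 323.142690446169, 'cy': 200.25827622600838, 'world_from_camera': array([[ 0.88435285,  0.2832002 , -0.37110334,  0.98842674],
       [ 0.46654465, -0.56343959,  0.68181517, -0.89397002],
       [-0.01600412, -0.77610146, -0.63040494,  0.95647563],
       [ 0.        ,  0.        ,  0.        ,  1.        ]])}
top {'fovy': 42.29795472530104, 'cx': 309.8509002065068, 'cy': 198.26955675124464, 'world_from_camera': array([[-0.02052376, -0.99603709,  0.08653832,  0.34181465],
       [-0.9997614 ,  0.01979876, -0.00922786, -0.002686  ],
       [ 0.00747794, -0.08670707, -0.99620578,  1.68276188],
       [ 0.        ,  0.        ,  0.        ,  1.        ]])}
wrist {'fovy': 63.394748587873345, 'cx': 323.3183824749082, 'cy': 192.65983633933317, 'mount': array([[-9.18793475e-05, -9.56897782e-01, -2.90424905e-01,
         7.47651496e-02],
       [ 9.99999753e-01,  1.14313803e-04, -6.93005130e-04,
         7.61630732e-04],
       [ 6.96334647e-04, -2.90424897e-01,  9.56897536e-01,
        -1.43397828e-01],
       [ 0.00000000e+00,  0.00000000e+00,  0.00000000e+00,
         1.00000000e+00]])}
```

View pics/scene0.png

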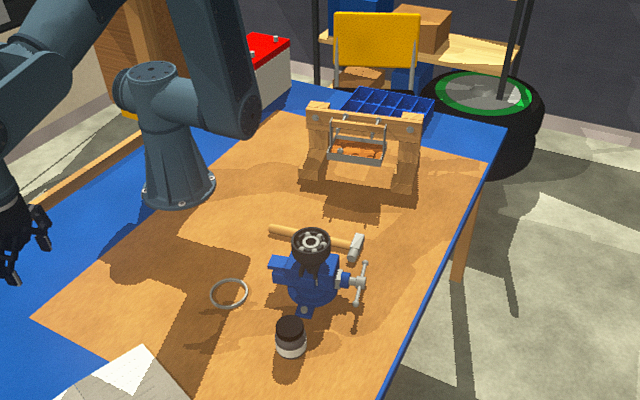

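View pics/top0.png

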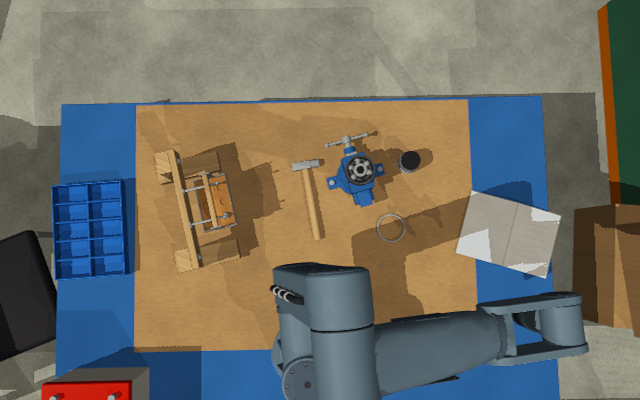

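View pics/wrist0.png

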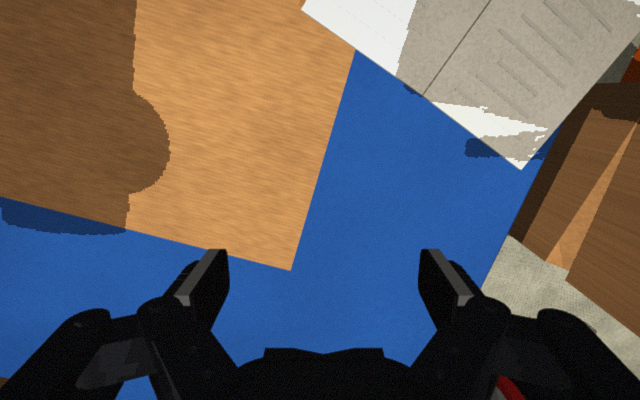

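The scene view shows the rack with the tray hanging around (358,148) and the joint's mouth near (312,242). In the top view the tray is around (212,203), the joint near (360,170), the jar (410,160), the hammer (310,200) and the ring (391,228). I'll enlarge these areas.

```bash
python3 - <<'E'
import cv2
t=cv2.imread("pics/top0.png");s=cv2.imread("pics/scene0.png")
cv2.imwrite("pics/t1.png",cv2.resize(t[140:280,145:265],None,fx=4.2,fy=4.2,interpolation=cv2.INTER_CUBIC))
cv2.imwrite("pics/t2.png",cv2.resize(t[120:250,280:440],None,fx=4.5,fy=4.5,interpolation=cv2.INTER_CUBIC))
cv2.imwrite("pics/s1.png",cv2.resize(s[90:210,290:430],None,fx=4.5,fy=4.5,interpolation=cv2.INTER_CUBIC))
E
```

```text
(no output)
```

View pics/t1.png

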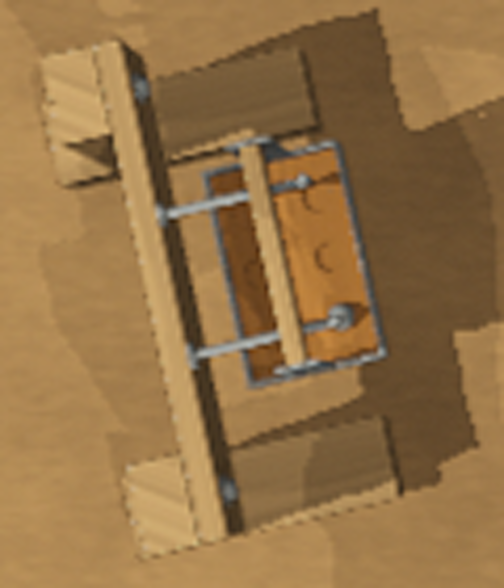

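View pics/t2.png

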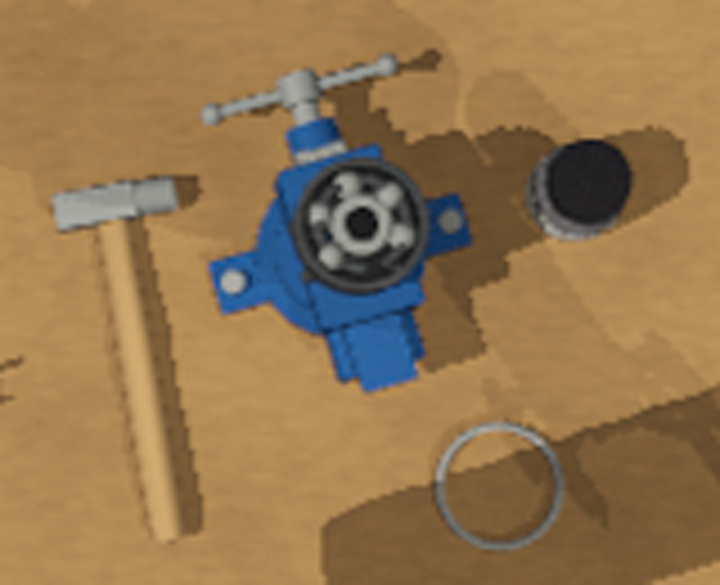

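View pics/s1.png

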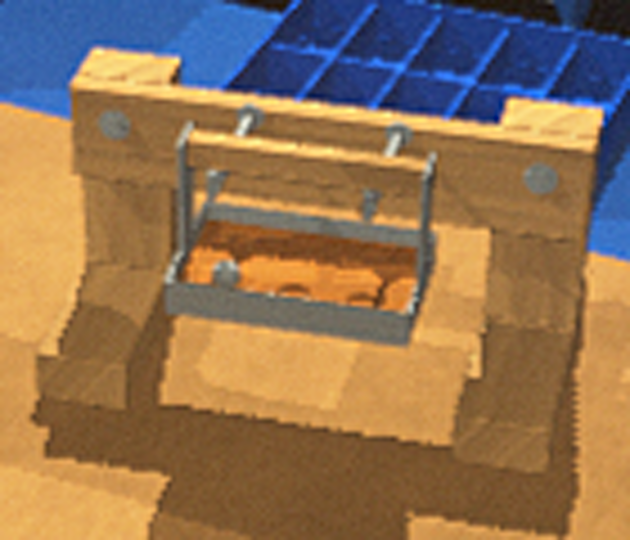

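```bash
cat > h.py <<'E'
import numpy as np, cv2
from bench import status,cams,ctrl
from scipy.spatial.transform import Rotation as R
def wrist_T(o):
    T=np.eye(4);q=o['eef_rot'];T[:3,:3]=R.from_quat([q[1],q[2],q[3],q[0]]).as_matrix();T[:3,3]=o['eef_pos'];return T
def ray(n,u,v,o=None):
    c=cams.camera_info(n);f=200/np.tan(np.radians(c['fovy']/2))
    W=c['world_from_camera'] if n!='wrist' else wrist_T(o)@c['mount']
    d=W[:3,:3]@np.array([(u-c['cx'])/f,(v-c['cy'])/f,1]);return W[:3,3],d/np.linalg.norm(d)
def plane(n,u,v,z,o=None):
    p,d=ray(n,u,v,o);return p+d*(z-p[2])/d[2]
def tri(r1,r2):
    (a,d),(b,e)=r1,r2
    s,t=np.linalg.lstsq(np.c_[d,-e],b-a,rcond=None)[0]
    return (a+s*d+b+t*e)/2,np.linalg.norm(a+s*d-b-t*e)
E
python3 - <<'E'
from h import *
np.set_printoptions(precision=4,suppress=True)
T=lambda x,y:(145+x/4.2,140+y/4.2)
S=lambda x,y:(290+x/4.5,90+y/4.5)
V=lambda x,y:(280+x/4.5,120+y/4.5)
for n,a,b in [("far",(252,150),(430,160)),("near",(292,365),(185,133))]:
    print(n,tri(ray("top",*T(*a)),ray("scene",*S(*b))),plane("top",*T(*a),.2))
for n,a in [("far",(252,150)),("near",(292,365))]: print(plane("top",*T(*a),.2))
for n,a in [("board f",(122,42)),("board n",(215,535))]: print(n,plane("top",*T(*a),.19))
print("tips",plane("top",*T(303,181),.2),plane("top",*T(340,316),.2))
print("mouth",plane("top",*V(361,227),.162),[plane("top",*V(*p),.162) for p in [(293,227),(429,227),(361,160),(361,295)]])
s=cv2.imread("pics/scene0.png");
print("mouth scene",plane("scene",312,242,.162))
print("jar",plane("top",*V(588,182),.075),"ring",plane("top",*V(500,486),.01))
print("hammer",plane("top",*V(115,205),.026),plane("top",*V(165,540),.02))
E
```

```text
far (array([0.5453, 0.2857, 0.2075]), np.float64(0.0096765138363351)) [0.5419 0.2847 0.2   ]
near (array([0.3936, 0.2573, 0.2036]), np.float64(0.00024429339416926057)) [0.3938 0.258  0.2   ]
[0.5419 0.2847 0.2   ]
[0.3938 0.258  0.2   ]
board f [0.6206 0.3766 0.19  ]
board n [0.2796 0.3126 0.19  ]
tips [0.5198 0.2499 0.2   ] [0.4266 0.2251 0.2   ]
mouth [ 0.5539 -0.168   0.162 ] [array([ 0.5547, -0.1231,  0.162 ]), array([ 0.553 , -0.2129,  0.162 ]), array([ 0.5985, -0.1693,  0.162 ]), array([ 0.5087, -0.1667,  0.162 ])]
mouth scene [ 0.5675 -0.1767  0.162 ]
jar [ 0.5946 -0.3372  0.075 ] ring [ 0.3854 -0.2791  0.01  ]
hammer [ 0.5922 -0.0063  0.026 ] [ 0.3515 -0.0372  0.02  ]
```

```bash
cat >> h.py <<'E'
def delta(p,yaw,o=None):
    "tool shift cm and rotvec deg to reach TCP p pointing down, tool x at yaw deg"
    T=wrist_T(o or status.get_obs());c,s=np.cos(np.radians(yaw)),np.sin(np.radians(yaw))
    G=np.array([[c,s,0],[s,-c,0],[0,0,-1.]])
    return np.round(T[:3,:3].T@(np.array(p)-T[:3,3])*100,2),np.round(R.from_matrix(T[:3,:3].T@G).as_rotvec(degrees=True),2)
E
python3 - <<'E'
from h import *
s=cv2.imread("pics/scene0.png")
cv2.imwrite("pics/s2.png",cv2.resize(s[210:370,200:390],None,fx=4,fy=3.75,interpolation=cv2.INTER_CUBIC))
for p in [(.36,-.2,.33),(.468,.272,.31)]: print(delta(p,10.5))
E
```

```text
(array([ 28.98, -28.22,  -9.9 ]), array([-0.08, -0.01,  5.7 ]))
(array([ 52.52, -70.53,  -7.83]), array([-0.08, -0.01,  5.7 ]))
```

View pics/s2.png

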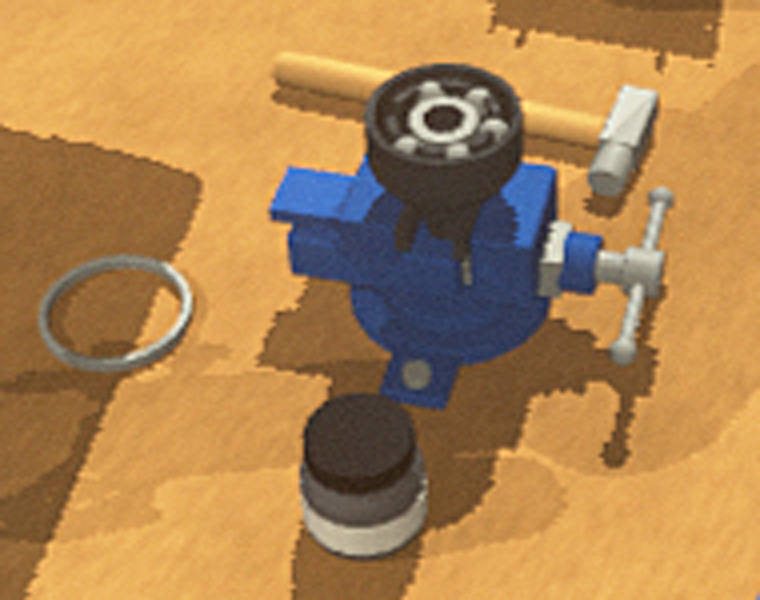

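The close-up shows the bell's rim as an ellipse centred near scene pixel (311,241). I'll triangulate it against the top view.

```bash
python3 - <<'E'
from h import *
np.set_printoptions(precision=4,suppress=True)
print(tri(ray("top",360.2,170.4),ray("scene",311.2,240.7)), plane("scene",311.2,240.7,.162))
# clamp ring & jar check in scene
print("ring",plane("scene",200+116/4,210+313/3.75,.005),"jar",plane("scene",200+360/4,210+440/3.75,.075))
E
python3 -m handwheel '[{"grip":8.54,"linear":[2,-2,-3],"rotation":[0,0,0]},{"grip":8.54,"linear":[4,-4,-6],"rotation":[0,0,0]},{"grip":8.54,"linear":[6,-7,-9],"rotation":[0,0,0]},{"grip":8.54,"linear":[8,-10,-9],"rotation":[0,0,0]},{"grip":8.54,"linear":[10,-13,-9],"rotation":[0,0,0]},{"grip":8.54,"linear":[12,-16,-9],"rotation":[0,0,1]},{"grip":8.54,"linear":[14,-19,-9],"rotation":[0,0,1.5]},{"grip":8.54,"linear":[16,-22,-9],"rotation":[0,0,2]},{"grip":8.54,"linear":[18,-25,-9],"rotation":[0,0,2.5]},{"grip":8.54,"linear":[20,-28,-9],"rotation":[0,0,3]},{"grip":8.54,"linear":[22,-31,-9],"rotation":[0,0,3.5]},{"grip":8.54,"linear":[24,-34,-9],"rotation":[0,0,4]}]'
```

```text
(array([ 0.5573, -0.1675,  0.1534]), np.float64(0.004985054108315352)) [ 0.5639 -0.1738  0.162 ]
ring [ 0.3917 -0.2824  0.005 ] jar [ 0.6042 -0.3444  0.075 ]
time_s: 1.15
eef_pos: [0.296, -0.157, 0.3212]
eef_rot: [0.0, 0.994, 0.106, 0.0]
wrist_force: [1.0, 0.2, 0.3]
opening: 0.998
```

```bash
python3 -c "
from h import *
print(delta((.468,.272,.31),10.5))"
```

```text
(array([ 25.83, -38.33,   1.11]), array([ 0.02, -0.02,  1.63]))
```

```bash
python3 -m handwheel '[{"grip":8.54,"linear":[2,-3,0],"rotation":[0,0,0.5]},{"grip":8.54,"linear":[4,-6,0],"rotation":[0,0,1]},{"grip":8.54,"linear":[6,-9,0],"rotation":[0,0,1.6]},{"grip":8.54,"linear":[8.5,-12.5,0],"rotation":[0,0,1.6]},{"grip":8.54,"linear":[11,-16,0],"rotation":[0,0,1.6]},{"grip":8.54,"linear":[13.5,-19.5,0],"rotation":[0,0,1.6]},{"grip":8.54,"linear":[16,-23,0],"rotation":[0,0,1.6]},{"grip":8.54,"linear":[18.5,-27,0],"rotation":[0,0,1.6]},{"grip":8.54,"linear":[21,-31,0],"rotation":[0,0,1.6]},{"grip":8.54,"linear":[23.5,-34.5,0],"rotation":[0,0,1.6]},{"grip":8.54,"linear":[25,-37,1],"rotation":[0,0,1.6]},{"grip":8.54,"linear":[25.8,-38.3,1.1],"rotation":[0,0,1.6]}]'
python3 - <<'E'
from h import *
o=status.get_obs();print(o['eef_pos'],o['q'])
im=cams.camera("wrist");cv2.imwrite("pics/w2.png",im[:,:,::-1])
im=cams.camera("scene");cv2.imwrite("pics/sc2.png",im[:,:,::-1])
E
```

```text
time_s: 2.15
eef_pos: [0.4673, 0.2739, 0.3087]
eef_rot: [-0.0, 0.996, 0.094, -0.001]
wrist_force: [-0.4, -0.6, -0.2]
opening: 0.999
[0.46730706 0.27394189 0.30871447] [3.10353973e-01 5.07920695e-02 1.59423417e+00 1.07182162e-03
 1.49765606e+00 1.69350149e+00]
```

View pics/w2.png

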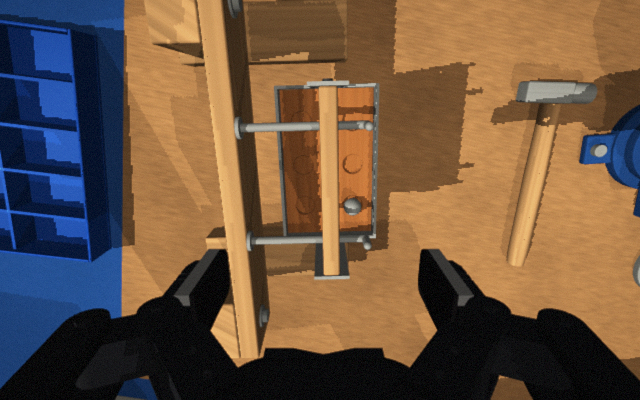

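View pics/sc2.png

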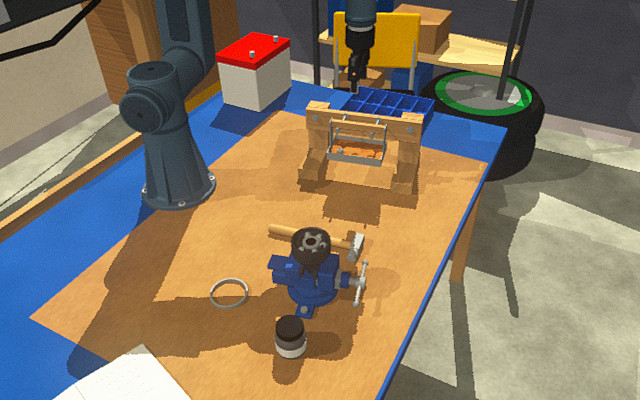

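The wrist view shows the bar running vertically at column ~329, rows 84–276. The hooks cross it near rows 126 and 241, and the ball sits in its pocket at (352,205).

```bash
python3 - <<'E'
from h import *
np.set_printoptions(precision=4,suppress=True)
im=cv2.imread("pics/w2.png")
cv2.imwrite("pics/w2c.png",cv2.resize(im[70:290,220:390],None,fx=3.4,fy=2.7,interpolation=cv2.INTER_CUBIC))
o=status.get_obs()
for z in (.185,.195,.205):
    a,b=plane("wrist",328,85,z,o),plane("wrist",331.,276,z,o)
    print(z,a,b,np.linalg.norm(a-b),(a+b)/2,np.degrees(np.arctan2(*(a-b)[1::-1])))
    h1,h2=plane("wrist",312,127,z,o),plane("wrist",312,240,z,o);print(" hooks",h1,h2,np.linalg.norm(h1-h2))
# bar centre by top vs wrist
for t,w in [((205,175.7),(328,87)),((214.5,226.9),(331,275))]: print(tri(ray("top",*t),ray("wrist",*w,o)))
E
```

```text
0.185 [0.5477 0.2843 0.185 ] [0.3819 0.249  0.185 ] 0.1695635760161941 [0.4648 0.2666 0.185 ] 12.011404276881807
 hooks [0.5136 0.2908 0.185 ] [0.4148 0.273  0.185 ] 0.10035055684527375
0.195 [0.5475 0.2844 0.195 ] [0.3878 0.2504 0.195 ] 0.16320570158084713 [0.4677 0.2674 0.195 ] 12.011404276881793
 hooks [0.5146 0.2906 0.195 ] [0.4195 0.2735 0.195 ] 0.09658786054616722
0.205 [0.5472 0.2844 0.205 ] [0.3938 0.2518 0.205 ] 0.15684782714550005 [0.4705 0.2681 0.205 ] 12.011404276881798
 hooks [0.5156 0.2905 0.205 ] [0.4243 0.274  0.205 ] 0.09282516424706064
(array([0.5445, 0.285 , 0.1939]), np.float64(0.003771005463277994))
(array([0.3947, 0.2545, 0.2071]), np.float64(0.0050785884876048135))
```

View pics/w2c.png

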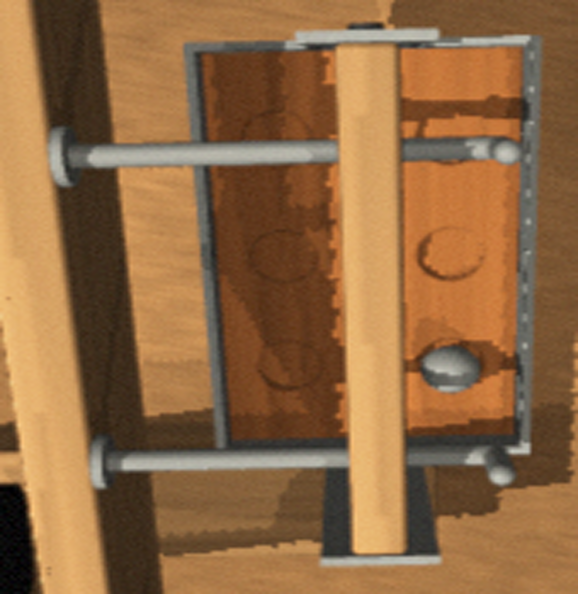

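```bash
python3 -c "
from h import *
print(delta((.4695,.2695,.175),11.5))"
```

```text
(array([ 0.22,  0.4 , 13.35]), array([-0.02,  0.16, -0.67]))
```

```bash
python3 -m handwheel '[{"grip":8.54,"linear":[0.2,0.4,1],"rotation":[0,0,-0.7]},{"grip":8.54,"linear":[0.2,0.4,3],"rotation":[0,0,-0.7]},{"grip":8.54,"linear":[0.2,0.4,5],"rotation":[0,0,-0.7]},{"grip":8.54,"linear":[0.2,0.4,7],"rotation":[0,0,-0.7]},{"grip":8.54,"linear":[0.2,0.4,9],"rotation":[0,0,-0.7]},{"grip":8.54,"linear":[0.2,0.4,9.5],"rotation":[0,0,-0.7]},{"grip":8.54,"linear":[0.2,0.4,9.5],"rotation":[0,0,-0.7]}]'
python3 - <<'E'
from h import *
o=status.get_obs()
im=cams.camera("wrist");cv2.imwrite("pics/w3.png",im[:,:,::-1])
print(delta((.4695,.2695,.175),11.5),o['eef_pos'])
im=cams.camera("scene");cv2.imwrite("pics/sc3.png",cv2.resize(im[60:210,280:440,::-1],None,fx=4,fy=4,interpolation=cv2.INTER_CUBIC))
E
```

```text
time_s: 2.83
eef_pos: [0.4688, 0.2649, 0.2134]
eef_rot: [0.001, 0.995, 0.098, -0.002]
wrist_force: [0.1, 0.4, -0.2]
opening: 1.001
(array([ 0.06, -0.4 ,  4.01]), array([ 0.02,  0.06, -0.26])) [0.46877452 0.26489238 0.21342841]
```

View pics/w3.png

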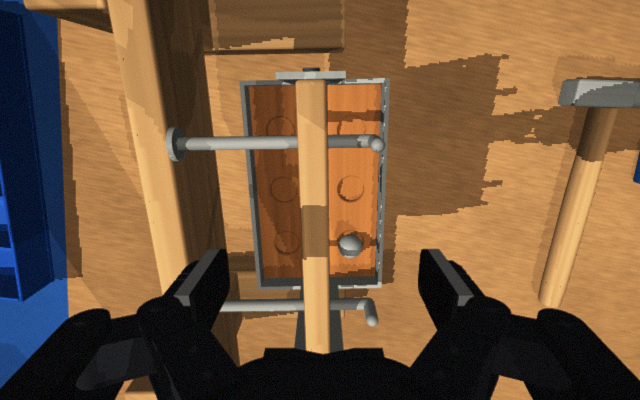

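View pics/sc3.png

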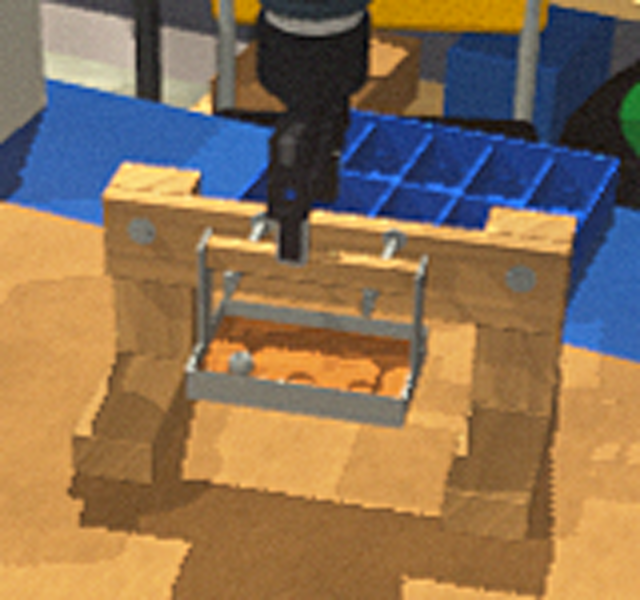

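The bar is centred at column ~314, between the open fingers (gap centre ~323), so it needs a few millimetres of shift along tool −y. The hooks are at rows 142 and 304, and the ball is in its pocket at (350,245).

```bash
python3 - <<'E'
from h import *
np.set_printoptions(precision=4,suppress=True)
im=cv2.imread("pics/w3.png")
print([ (r,) for r in ()])
o=status.get_obs();print(o['eef_pos'],o['q'])
z=.204
a,b,e=plane("wrist",312,100,z,o),plane("wrist",316.3,300,z,o),plane("wrist",311.5,80,z,o)
u=(a-b)/np.linalg.norm(a-b);print(a,b,np.degrees(np.arctan2(u[1],u[0])),"centre from far end",e-.077*u)
h1,h2=plane("wrist",285,142,.183,o),plane("wrist",285,305,.183,o);print(h1,h2,np.linalg.norm(h1-h2),"hooks mid along",(h1+h2)/2@u,(e-.077*u)@u,o['eef_pos']@u, "cross", np.cross(u[:2],(o['eef_pos']-a)[:2]))
print(delta((.4695,.2695,.175),11.5))
E
```

```text
[]
[0.4705 0.2659 0.2162] [ 0.2948  0.1172  1.7106 -0.0002  1.3127  1.6692]
[0.5405 0.2846 0.204 ] [0.4355 0.2624 0.204 ] 11.952472850161712 centre from far end [0.4737 0.2705 0.204 ]
[0.5156 0.2956 0.183 ] [0.4134 0.2789 0.183 ] 0.10360165620062449 hooks mid along 0.513887716239529 0.5194728046864261 0.5153411727081512 cross -0.0037646453981575612
(array([-0.03, -0.37,  4.12]), array([ 0.  , -0.06, -0.24]))<stdin>:9: DeprecationWarning: Arrays of 2-dimensional vectors are deprecated. Use arrays of 3-dimensional vectors instead. (deprecated in NumPy 2.0)
```

```bash
python3 -m handwheel '[{"grip":8.54,"linear":[0,-0.4,0],"rotation":[0,0,-0.4]},{"grip":8.54,"linear":[0,-0.4,1],"rotation":[0,0,-0.4]},{"grip":8.54,"linear":[0.1,-0.4,2],"rotation":[0,0,-0.4]},{"grip":8.54,"linear":[0.1,-0.4,3],"rotation":[0,0,-0.4]},{"grip":8.54,"linear":[0.1,-0.4,4],"rotation":[0,0,-0.4]},{"grip":8.54,"linear":[0.1,-0.4,4.1],"rotation":[0,0,-0.4]},{"grip":8.54,"linear":[0.1,-0.4,4.1],"rotation":[0,0,-0.4]},{"grip":8.54,"linear":[0.1,-0.4,4.1],"rotation":[0,0,-0.4]}]'
python3 - <<'E'
from h import *
im=cams.camera("wrist");cv2.imwrite("pics/w4.png",im[:,:,::-1])
o=status.get_obs()
print(o['eef_pos'],o['wrist_force'])
im=cams.camera("scene");cv2.imwrite("pics/sc4.png",cv2.resize(im[60:210,280:440,::-1],None,fx=4,fy=4,interpolation=cv2.INTER_CUBIC))
E
```

```text
time_s: 3.6
eef_pos: [0.4702, 0.2707, 0.1741]
eef_rot: [0.0, 0.995, 0.102, -0.0]
wrist_force: [1.0, -0.8, -0.7]
opening: 1.003
[0.47041659 0.27080901 0.1745133 ] [ 0.94993457 -0.9887493   0.86131559]
```

View pics/w4.png

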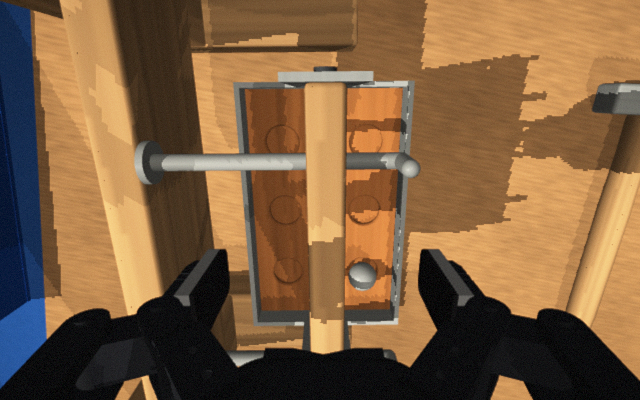

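View pics/sc4.png

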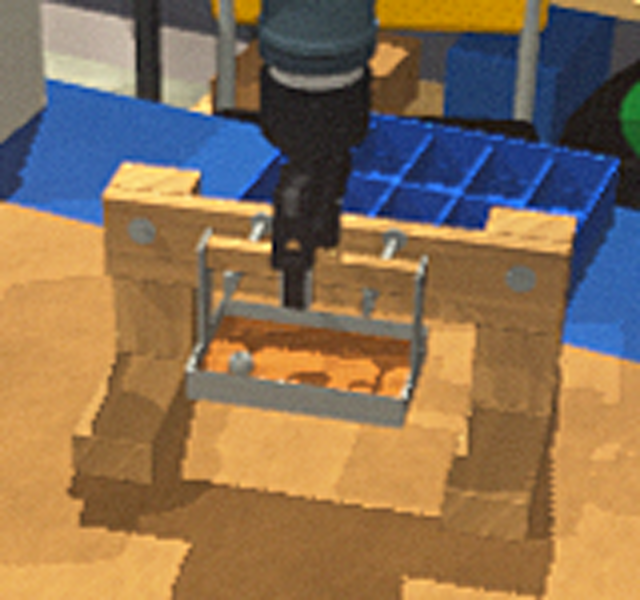

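The fingers straddle the bar, with the bar at column 326 and the gap centre at ~323. I'll close slowly.

```bash
python3 -m handwheel '[{"grip":6,"linear":[0,0,0],"rotation":[0,0,0]},{"grip":4,"linear":[0,0,0],"rotation":[0,0,0]},{"grip":2.6,"linear":[0,0,0],"rotation":[0,0,0]},{"grip":2.2,"linear":[0,0,0],"rotation":[0,0,0]},{"grip":1.9,"linear":[0,0,0],"rotation":[0,0,0]},{"grip":1.7,"linear":[0,0,0],"rotation":[0,0,0]},{"grip":1.5,"linear":[0,0,0],"rotation":[0,0,0]},{"grip":1.3,"linear":[0,0,0],"rotation":[0,0,0]},{"grip":1,"linear":[0,0,0],"rotation":[0,0,0]},{"grip":0.5,"linear":[0,0,0],"rotation":[0,0,0]},{"grip":0,"linear":[0,0,0],"rotation":[0,0,0]},{"grip":0,"linear":[0,0,0],"rotation":[0,0,0]}]'
python3 -m handwheel '[{"grip":0,"linear":[0,0,0],"rotation":[0,0,0]},{"grip":0,"linear":[0,0,0],"rotation":[0,0,0]},{"grip":0,"linear":[0,0,0],"rotation":[0,0,0]}]'
python3 - <<'E'
from h import *
im=cams.camera("wrist");cv2.imwrite("pics/w5.png",im[:,:,::-1])
o=status.get_obs()
print(o['eef_pos'],o['wrist_force'],o['torque'],o['opening'])
E
```

```text
time_s: 4.7
eef_pos: [0.4703, 0.2706, 0.1745]
eef_rot: [0.0, 0.995, 0.102, 0.0]
wrist_force: [-1.8, -2.3, 3.7]
opening: 0.155
time_s: 4.95
eef_pos: [0.4703, 0.2706, 0.1745]
eef_rot: [0.0, 0.995, 0.102, 0.0]
wrist_force: [-1.5, -4.1, 5.0]
opening: 0.155
[0.47031656 0.27061347 0.17450615] [-1.04685805 -3.71573307  3.97242311] [-0.57682161  0.19697795 -0.00330685] 0.16115586254733735
```

View pics/w5.png

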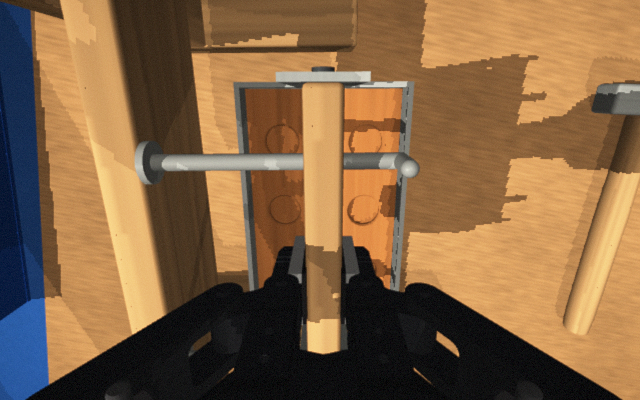

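The bar is gripped at an opening of about 13 mm against its 14 mm section. Now a gentle vertical lift of 28 mm.

```bash
python3 -m handwheel '[{"grip":0,"linear":[0,0,-0.1],"rotation":[0,0,0]},{"grip":0,"linear":[0,0,-0.3],"rotation":[0,0,0]},{"grip":0,"linear":[0,0,-0.6],"rotation":[0,0,0]},{"grip":0,"linear":[0,0,-0.9],"rotation":[0,0,0]},{"grip":0,"linear":[0,0,-1.2],"rotation":[0,0,0]},{"grip":0,"linear":[0,0,-1.6],"rotation":[0,0,0]},{"grip":0,"linear":[0,0,-2],"rotation":[0,0,0]},{"grip":0,"linear":[0,0,-2.4],"rotation":[0,0,0]},{"grip":0,"linear":[0,0,-2.6],"rotation":[0,0,0]},{"grip":0,"linear":[0,0,-2.8],"rotation":[0,0,0]},{"grip":0,"linear":[0,0,-2.8],"rotation":[0,0,0]},{"grip":0,"linear":[0,0,-2.8],"rotation":[0,0,0]}]'
python3 - <<'E'
from h import *
im=cams.camera("wrist");cv2.imwrite("pics/w6.png",im[:,:,::-1])
o=status.get_obs()
print(o['eef_pos'],o['wrist_force'],o['torque'],o['opening'])
im=cams.camera("scene");cv2.imwrite("pics/sc6.png",cv2.resize(im[60:210,280:440,::-1],None,fx=4,fy=4,interpolation=cv2.INTER_CUBIC))
E
```

```text
time_s: 6.0
eef_pos: [0.4702, 0.2707, 0.2024]
eef_rot: [-0.0, 0.995, 0.102, 0.0]
wrist_force: [0.5, -0.5, -4.5]
opening: 0.159
[0.47006324 0.27067451 0.20212642] [-0.74331861  0.09939891 -3.77341955] [-0.00689305 -0.02370384  0.03897464] 0.15227659918696265
```

View pics/w6.png

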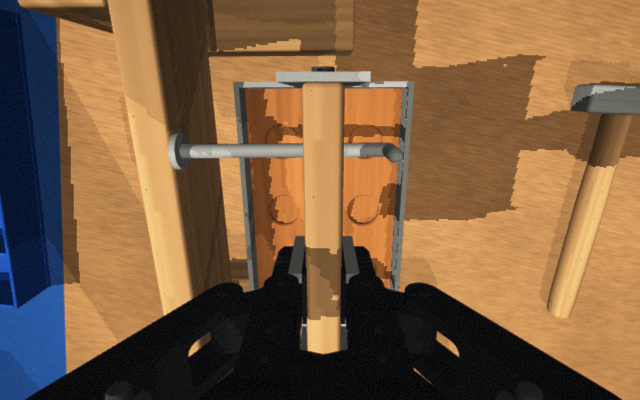

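View pics/sc6.png

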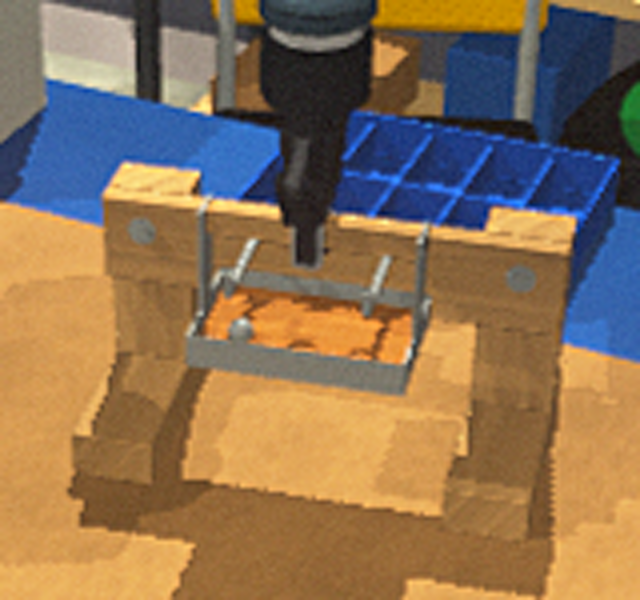

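The tray hangs free and level, with a weight of about 3.8 N. The ball is in place at crop (241,327), and the bar has cleared the hook tips. Next I'll move out along tool +y.

```bash
python3 -m handwheel '[{"grip":0,"linear":[0,0.2,0],"rotation":[0,0,0]},{"grip":0,"linear":[0,0.6,0],"rotation":[0,0,0]},{"grip":0,"linear":[0,1.3,0],"rotation":[0,0,0]},{"grip":0,"linear":[0,2.2,0],"rotation":[0,0,0]},{"grip":0,"linear":[0,3.3,0],"rotation":[0,0,0]},{"grip":0,"linear":[0,4.5,0],"rotation":[0,0,0]},{"grip":0,"linear":[0,5.7,0],"rotation":[0,0,0]},{"grip":0,"linear":[0,6.9,0],"rotation":[0,0,0]},{"grip":0,"linear":[0,8.1,0],"rotation":[0,0,0]},{"grip":0,"linear":[0,9.2,0],"rotation":[0,0,0]},{"grip":0,"linear":[0,10.1,0],"rotation":[0,0,0]},{"grip":0,"linear":[0,10.8,0],"rotation":[0,0,0]}]'
python3 -m handwheel '[{"grip":0,"linear":[0,0.5,0],"rotation":[0,0,0]},{"grip":0,"linear":[0,0.9,0],"rotation":[0,0,0]},{"grip":0,"linear":[0,1.2,0],"rotation":[0,0,0]},{"grip":0,"linear":[0,1.2,0],"rotation":[0,0,0]},{"grip":0,"linear":[0,1.2,0],"rotation":[0,0,0]}]'
python3 - <<'E'
from h import *
im=cams.camera("scene");cv2.imwrite("pics/sc7.png",cv2.resize(im[60:260,240:440,::-1],None,fx=3,fy=3,interpolation=cv2.INTER_CUBIC))
o=status.get_obs()
print(o['eef_pos'],o['wrist_force'],o['torque'],o['opening'])
print(delta((.530,-.040,.285),11.5),delta((.530,-.040,.278),11.5))
E
```

```text
time_s: 7.1
eef_pos: [0.4924, 0.1637, 0.2023]
eef_rot: [0.0, 0.995, 0.102, 0.0]
wrist_force: [-1.1, 0.3, -3.6]
opening: 0.153
time_s: 7.52
eef_pos: [0.4945, 0.1534, 0.2023]
eef_rot: [-0.0, 0.995, 0.102, -0.0]
wrist_force: [-0.1, 0.1, -3.8]
opening: 0.157
[0.49442521 0.15356889 0.20228082] [-0.95786448 -0.11217584 -3.92927994] [ 0.03058212 -0.04708727 -0.00835283] 0.15602790034171696
(array([-0.45, 19.67, -8.28]), array([-0.01,  0.  ,  0.22])) (array([-0.45, 19.67, -7.58]), array([-0.01,  0.  ,  0.22]))
```

View pics/sc7.png

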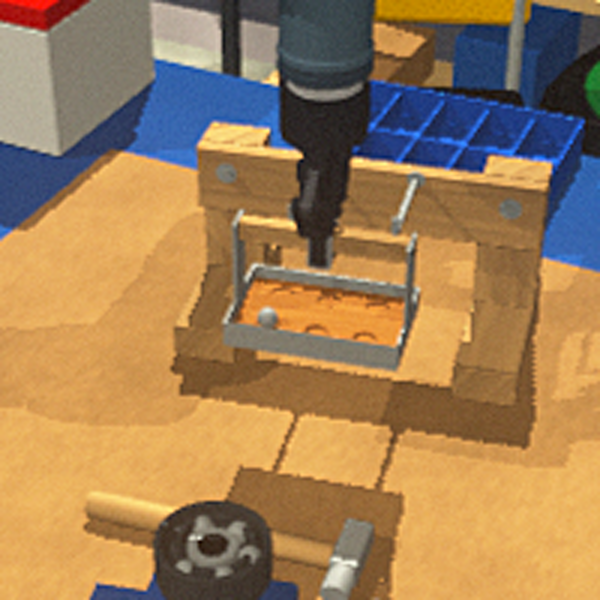

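The tray is clear of the rack, with the ball in its pocket. I'll raise it 7.3 cm, then carry it sideways.

```bash
python3 -m handwheel '[{"grip":0,"linear":[0,0,-0.2],"rotation":[0,0,0]},{"grip":0,"linear":[0,0,-0.6],"rotation":[0,0,0]},{"grip":0,"linear":[0,0,-1.2],"rotation":[0,0,0]},{"grip":0,"linear":[0,0,-2],"rotation":[0,0,0]},{"grip":0,"linear":[0,0,-2.8],"rotation":[0,0,0]},{"grip":0,"linear":[0,0,-3.6],"rotation":[0,0,0]},{"grip":0,"linear":[0,0,-4.4],"rotation":[0,0,0]},{"grip":0,"linear":[0,0,-5.2],"rotation":[0,0,0]},{"grip":0,"linear":[0,0,-6],"rotation":[0,0,0]},{"grip":0,"linear":[0,0,-6.7],"rotation":[0,0,0]},{"grip":0,"linear":[0,0,-7.1],"rotation":[0,0,0]},{"grip":0,"linear":[0,0,-7.3],"rotation":[0,0,0]}]'
python3 -m handwheel '[{"grip":0,"linear":[0,0.2,0],"rotation":[0,0,0]},{"grip":0,"linear":[0,0.6,0],"rotation":[0,0,0]},{"grip":0,"linear":[0,1.3,0],"rotation":[0,0,0]},{"grip":0,"linear":[0,2.2,0],"rotation":[0,0,0]},{"grip":0,"linear":[0,3.3,0],"rotation":[0,0,0]},{"grip":0,"linear":[0,4.4,0],"rotation":[0,0,0]},{"grip":0,"linear":[0,5.5,0],"rotation":[0,0,0]},{"grip":0,"linear":[0,6.6,0],"rotation":[0,0,0]},{"grip":0,"linear":[0,7.7,0],"rotation":[0,0,0]},{"grip":0,"linear":[0,8.7,0],"rotation":[0,0,0]},{"grip":0,"linear":[0,9.5,0],"rotation":[0,0,0]},{"grip":0,"linear":[0,10,0],"rotation":[0,0,0]}]'
python3 - <<'E'
from h import *
im=cams.camera("scene");cv2.imwrite("pics/sc8.png",cv2.resize(im[60:320,220:440,::-1],None,fx=2.3,fy=2.3,interpolation=cv2.INTER_CUBIC))
o=status.get_obs()
print(o['eef_pos'],o['wrist_force'],o['torque'],o['opening'])
print(delta((.530,-.040,.275),11.5))
E
```

```text
time_s: 8.57
eef_pos: [0.4948, 0.1532, 0.2763]
eef_rot: [0.0, 0.995, 0.102, 0.001]
wrist_force: [0.2, -0.5, -4.4]
opening: 0.156
time_s: 9.57
eef_pos: [0.5151, 0.054, 0.2753]
eef_rot: [0.0, 0.995, 0.101, 0.0]
wrist_force: [0.7, -0.6, -3.3]
opening: 0.154
[0.51518971 0.05362247 0.27528231] [ 0.98949881 -0.5450239  -4.31405176] [ 0.0565852  -0.04447003 -0.04134006] 0.15609223687041154
(array([-0.44,  9.47,  0.03]), array([ 0.03, -0.  ,  0.13]))
```

View pics/sc8.png

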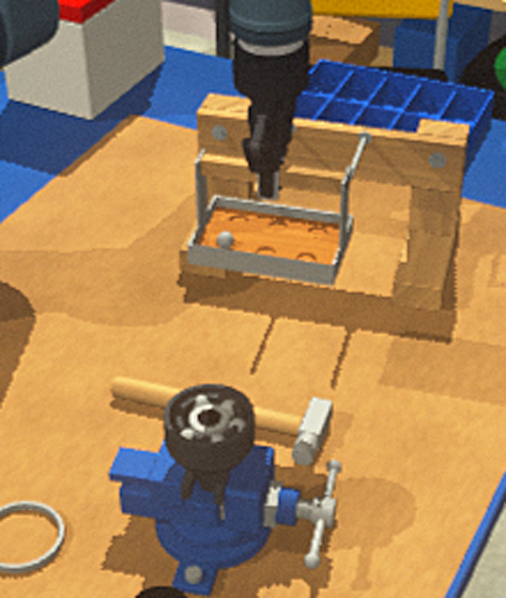

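All is well: the ball is in its pocket and the tray is level. One more leg of 9.3 cm.

```bash
python3 -m handwheel '[{"grip":0,"linear":[0,0.2,0],"rotation":[0,0,0]},{"grip":0,"linear":[0,0.6,0],"rotation":[0,0,0]},{"grip":0,"linear":[0,1.3,0],"rotation":[0,0,0]},{"grip":0,"linear":[0,2.2,0],"rotation":[0,0,0]},{"grip":0,"linear":[0,3.3,0],"rotation":[0,0,0]},{"grip":0,"linear":[0,4.4,0],"rotation":[0,0,0]},{"grip":0,"linear":[0,5.5,0],"rotation":[0,0,0]},{"grip":0,"linear":[0,6.6,0],"rotation":[0,0,0]},{"grip":0,"linear":[0,7.6,0],"rotation":[0,0,0]},{"grip":0,"linear":[0,8.4,0],"rotation":[0,0,0]},{"grip":0,"linear":[0,9,0],"rotation":[0,0,0]},{"grip":0,"linear":[0,9.3,0],"rotation":[0,0,0]}]'
python3 -m handwheel '[{"grip":0,"linear":[0,0,0],"rotation":[0,0,0]},{"grip":0,"linear":[0,0,0],"rotation":[0,0,0]},{"grip":0,"linear":[0,0,0],"rotation":[0,0,0]},{"grip":0,"linear":[0,0,0],"rotation":[0,0,0]}]'
python3 - <<'E'
from h import *
o=status.get_obs();print(o['eef_pos'],o['wrist_force'],o['opening'])
im=cams.camera("scene");cv2.imwrite("pics/s9.png",im[:,:,::-1]);cv2.imwrite("pics/sc9.png",cv2.resize(im[120:300,240:400,::-1],None,fx=3.3,fy=3.3,interpolation=cv2.INTER_CUBIC))
im=cams.camera("top");cv2.imwrite("pics/tp9.png",cv2.resize(im[110:260,270:440,::-1],None,fx=4,fy=4,interpolation=cv2.INTER_CUBIC))
im=cams.camera("wrist");cv2.imwrite("pics/w9.png",im[:,:,::-1])
E
```

```text
time_s: 10.62
eef_pos: [0.5338, -0.0368, 0.2752]
eef_rot: [0.0, 0.995, 0.102, -0.0]
wrist_force: [-1.2, -0.1, -5.4]
opening: 0.153
time_s: 10.95
eef_pos: [0.5336, -0.0353, 0.2753]
eef_rot: [-0.0, 0.995, 0.102, 0.0]
wrist_force: [-0.2, -0.5, -3.3]
opening: 0.159
[ 0.53360194 -0.03527125  0.27530581] [-0.23988848 -0.54476708 -3.28941816] 0.1591148732205214
```

View pics/sc9.png

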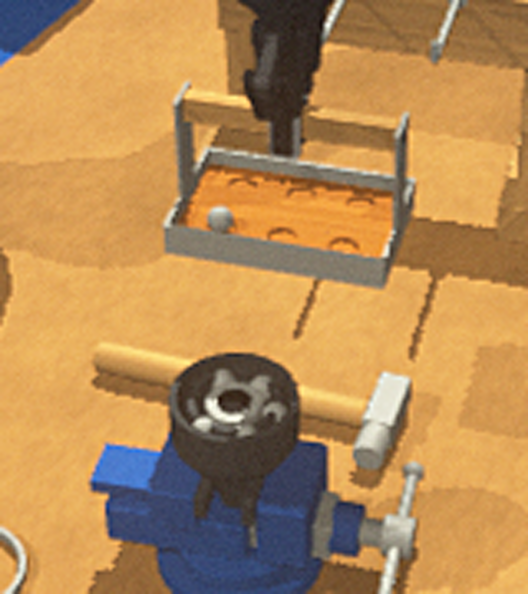

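View pics/tp9.png

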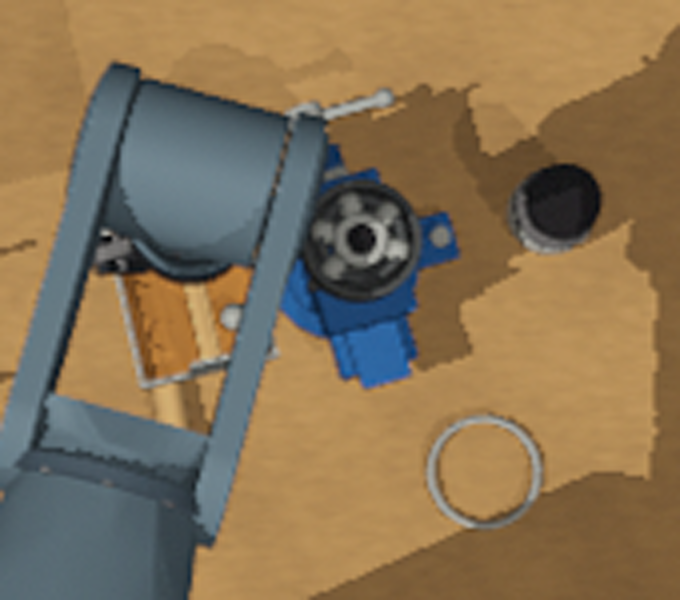

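View pics/w9.png

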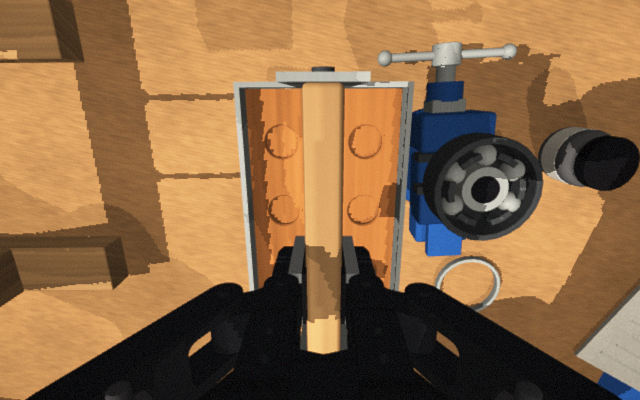

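The tray stands beside the joint with the ball in its pocket at scene crop (219,218). The mouth is at wrist pixel (482,188), and the tray's wall edges are at columns 236 and 413. Final numeric check below.

```bash
python3 - <<'E'
from h import *
np.set_printoptions(precision=4,suppress=True)
o=status.get_obs();T=wrist_T(o)
for z in (.212,.222,.232,.242):
    a,b=plane("wrist",235,84,z,o),plane("wrist",413,83,z,o);print("rim z",z,"width",np.linalg.norm(a-b))
m=plane("wrist",482,188,.162,o);print("mouth wrist",m)
u=np.array([np.cos(np.radians(11.6)),np.sin(np.radians(11.6))]);tx=np.array([-u[1],u[0]])
for mm in (m,np.array([.554,-.168]),np.array([.5639,-.1738])):
    d=mm[:2]-o['eef_pos'][:2];print("mouth in tray: x",d@tx,"y",-d@u)
S=lambda x,y:(240+x/3.3,120+y/3.3)
# tray bottom front corners in scene: width along bar (160mm) vs height
for z in (.18,.19,.2,.21,.22):
    a,b=plane("scene",*S(165,253),z),plane("scene",*S(386,286),z);print(z,a,b,np.linalg.norm(a-b),"off along tx",((a+b)[:2]/2-o['eef_pos'][:2])@tx)
E
```

```text
rim z 0.212 width 0.10771996220462167
rim z 0.222 width 0.10250921434243424
rim z 0.232 width 0.09729846648024676
rim z 0.242 width 0.09208771861805931
mouth wrist [ 0.5612 -0.1638  0.162 ]
mouth in tray: x -0.13135133668901894 y -0.0012426251825089635
mouth in tray: x -0.13400802937268563 y 0.006695940145475795
mouth in tray: x -0.14168023723970682 y -0.0018356028829110318
0.18 [ 0.4531 -0.0781  0.18  ] [ 0.6139 -0.0395  0.18  ] 0.16537144507640306 off along tx -0.022901976808986438
0.19 [ 0.46   -0.0886  0.19  ] [ 0.6187 -0.0505  0.19  ] 0.16324167515503427 off along tx -0.03461647112912823
0.2 [ 0.4668 -0.0991  0.2   ] [ 0.6235 -0.0615  0.2   ] 0.1611119052336653 off along tx -0.04633096544927009
0.21 [ 0.4737 -0.1096  0.21  ] [ 0.6283 -0.0725  0.21  ] 0.15898213531229632 off along tx -0.05804545976941173
0.22 [ 0.4806 -0.1201  0.22  ] [ 0.6332 -0.0835  0.22  ] 0.15685236539092728 off along tx -0.06975995408955364
```

Everything is within limits. The underside is at about 0.20 m (38–41 mm above the rim), and the mouth is at x ≈ −0.13 m in the tray's frame, which leaves a gap of about 35–40 mm. Handing in.

```bash
python3 -c "
from h import *
o=status.get_obs();print(o['time_s'],abs(o['dq']).max(),o['opening'])
print(ctrl.hand_in())"
```

```text
11.1 0.0023588539283834293 0.15625388688818084
the job is handed in; nothing more can be done
None
```

I lifted the tray off the hooks, carried it level to the joint, and handed the job in after 11.1 s. The gripper was still holding it; no verdict is reported.

My last checks, all estimates from the camera images and robot readings:

- **Grip:** the fingers were closed on the bar at about 13 mm opening. The wrist force showed a load of about 3.3–4.3 N and the arm was still.
- **Ball and tilt:** the scene picture taken before hand-in showed the ball in its pocket. The tray looked level by eye; I did not measure its angle.
- **Height:** the tray's underside was at about 0.20 m, roughly 38–41 mm above the joint's mouth.
- **Position:** the mouth was at x of about −0.13 m and y of about 0 in the tray's frame, a gap of about 35–40 mm beside the joint, not over the mouth.
- **Bystanders:** the jar, hammer and clamp ring looked unmoved in the pictures.

One check disagreed. The scene camera put the mouth about 6–12 mm away from where the top and wrist cameras did, but the position is inside the limits with any of the three.

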